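Wedge the rocking tap box on the bar

TASK

The steel tap box on the bar rocks because one of its four feet is too short. Without grasping or lifting anything, push the wooden wedge, thin end first, under the short foot until it is snug and the box stands level without rocking, leaving the box where it is and the other things on the bar alone. Test it by pressing down firmly with the fingertips on the corner of its base plate over that foot, and finish still pressing there, with the box staying level.

Things in the scene. Friction and masses are not known exactly. Their poses are not given: they have to be found in the camera images.
- tap_box: Loose steel tap box, about 3 kg. Base plate 200 (its x) x 340 (its y) mm, top 50 mm and underside 35 mm above the bar, on four rubber feet: pucks of 16 mm radius at x = +-80, y = +-145 mm; the short one is at (+80, +145). A housing up to z = 190 mm fills x -100..50, y -170..50 mm, with two taps on its +x side (to x = 105, handles to z = 230). Origin: centre of the plate, on the bar; z up.
- corner_top (a point): Point on the bare top of the base plate right above the centre of the short foot, 20 mm and 25 mm in from that corner's edges: where to press. Left alone the box rests level on its three long feet; pressing here with 2 to 3 N tips it across the diagonal until the short foot, or what is under it, stops it (6 to 12 mm down here with nothing under it); it rocks back when released.
- foot_point (a point): Point on the bar right below the centre of the short foot (box frame +80, +145, 0 mm), moving with the box. The short foot, a seized levelling foot, ends 6 to 12 mm above this point (a different amount each time, not measured) while the box stands level.
- wedge: Loose plain beech wedge, 90 g, flat on the bar beside the box's +y side, thin end roughly towards the short foot: 140 mm long (its x), 48 mm wide (its y); thickness falls evenly from 26 mm at the back end (x = -70 mm) to 2 mm at the thin end (x = +70 mm). Origin: centre of its flat underside, z up.
- wedge_tip (a point): Middle of the wedge's thin end, on the bar.
- wedge_back (a point): Middle of the upright back face of the wedge (48 mm wide, 26 mm high), 13 mm above the bar: where to push. Sliding the wedge takes under 1 N; the push rises once it is snug under the foot (about 4 N is snug), and much more lifts or shoves the box.
- pint_glass: Bystander: glass tumbler, 42 mm rim radius, 145 mm high, origin under its centre.
- beer_bottle: Bystander: amber bottle, 31 mm radius, 210 mm high, origin under its centre.
- steel_cup: Bystander: steel cup, 43 mm rim radius, 130 mm high, origin under its centre.
- keg_coupler: Bystander: steel keg coupler, 34 mm radius, 75 mm high, with a black lever reaching 91 mm from its axis along its +y; origin under its centre.
There are look-alikes about, which are no part of the job. What is meant by the wedge is not yellow, and is the smaller of those in its own colour.

How it is judged:
By the outcome, as a careful person would: the job done as asked, in the order asked, and still so for the second after the job is handed in, while the arm keeps its last pose, push and grip.
It also fails if it takes over 58 s, if anything falls off the work surface, if the arm or the gripper's body presses on something with over 40 N, if the wrist force passes 120 N, or if a joint passes its speed limit or range.

ROBOT

A 7-joint arm with a two-finger parallel gripper is mounted at the origin on the work surface. World frame = base frame: x ahead of the robot, y to its left, z up, the work surface at z = 0. Lengths are in mm, angles in rad, forces in N, time in s.
With the tool pointing down it reaches from about 425 to 1025 mm from the base axis. Payload 9.4 kg.
Tool frame: the origin (TCP) lies on the mounting face of the last link; the fingertips stand 173 mm ahead of it and the grasp point (between the pads) lies 155 mm ahead of it (env.tip_reach is the distance from the TCP to the fingertips, in mm); z points along the fingers, y is the line along which they close (so a half turn about z gives the same grasp; the last joint's range is limited). The gripper opens to 85 mm and grips with 20 to 120 N. Pads are 22 mm wide; open, the fingers measure 114 mm over their backs; the gripper's body (76 mm by 85 mm) begins 54 mm behind the grasp point. The pads swing forward as they close: fully open they stand 13 mm farther back than shut.
Start: joints at [-1.281, 0.599, -0.003, 1.599, 0.002, 0.943, -0.08], TCP at [260.003, 676.774, 404.675] pointing down, gripper open.
Joint ranges: [-2.57, 2.57], [-0.35, 1.97], [-1.29, 1.29], [0.11, 2.56], [-1.05, 4.19], [0.11, 1.86], [-2.63, 2.63]. Speed limits (rad/s): [2.22, 2.22, 3.01, 3.01, 3.14, 3.14, 3.14].

INTERFACE

Orientations are given as a rotation vector (axis times angle).
In Python, from plant import env, optics gives the robot as it stands.
- The arm moves only by the shell command python3 -m inch 'ROWS'. ROWS is JSON, a list of rows, each an object of numbers: "jaw": the finger opening in cm, from 0 to 8.54; "tx", "ty", "tz": the shift along the tool's x, y, z in cm; "yaw": the turn about the tool's z in rad. In form: [{"jaw": .., "tx": .., "ty": .., "tz": .., "yaw": ..}, ...]. A call has 1 to 10 rows; each row is the pose to reach, as a shift and turn from the pose commanded when the call began, along the tool's axes at that moment; what a row does not reach only later rows make up. A row lasts 1/8 s, in which the tool goes at most 62.5 mm and 10.7 degrees, less where a joint would pass 70% of its speed; a pose out of reach is approached as far as the arm can. A call with a gripper value outside its range is refused whole. The fingers move at their own pace and stop on an object; the grip force is fixed at half the most. Time passes only in rows, so rows that repeat a pose let the fingers close. It gives the time, the measured TCP pose, the force, the opening and the grip force at its end, in the units of the state.
- env.state(): the state, without advancing time (a new reading comes with each control period).
- optics.camera(name): name is "scene" or "side" or "wrist"; returns a dict with "frame" (384x512x3 uint8, red, green, blue), "z_map" (384x512 float32, mm along the optical axis (not along the pixel's ray), 0 where there is no reading), "mtx" (3x3 intrinsics, pixels), "rvec" (rotation vector, rad) and "tvec" (3), from world to camera coordinates, as OpenCV has them; the wrist camera has in their place "hand_eye" (4x4, takes a point from camera to tool coordinates, whose origin is the TCP and whose axes are the flange's). Camera axes: x right, y down, z forward; pixel columns grow to the right and rows downward; lengths in mm; the calibration is good to about 2 mm. A picture is of the moment at which its call begins: read the wrist's pose just before it.
- env.sign_off(): hands the job in; it is judged then, once.
The state is a dict: "t": time; "joint_pos": joint angles; "joint_velocities": joint speeds; "joint_efforts": joint torques, N m; "eef_pos": TCP position; "tcp_rot": TCP orientation; "contact_force": force on the tool from outside, world axes, zero at the start; "torque": the same for the moment, N m; "width": opening from 0.0 (shut) to 1.0 (fully open); "finger_force": force on a finger pad.
Only numpy, scipy, OpenCV 4.12 (cv2) and the standard library are available. Lean on these libraries where they do the work, as an engineer would, in place of code of your own. Each camera call takes 0.05 s, during which the arm holds its last target. There are 200 camera calls.

## Working session

There is one attempt and no reset: what is moved stays moved. The work goes in short steps, Python scripts to look and compute and a shell command to move; the robot and the scene stay as the last step left them, time stands still between calls to the robot, and variables do not carry over. Pictures are saved under pics/ and viewed, at most 10 in all, crops included, and the job is handed in when it is done.

```bash
mkdir -p pics; ls; python3 - <<'E'
from plant import env, optics
import cv2,numpy as np
for n in ("scene","side"):
    c=optics.camera(n); cv2.imwrite(f"pics/{n}.png",c["frame"][...,::-1]); np.savez(f"{n}.npz",**c)
    R=cv2.Rodrigues(np.array(c["rvec"],float))[0]; print(n,(-R.T@np.array(c["tvec"]).ravel()).round(),R[2].round(2))
s=env.state(); print(s)
E
```

```text
pics
scene [ 937. -627. 1282.] [-0.3   0.45 -0.84]
side [ -70. -832. 1157.] [ 0.38  0.56 -0.74]
{'t': 0.1, 'joint_pos': array([-1.28071085,  0.60007455, -0.00251886,  1.60005986,  0.00177654,
        0.94291461, -0.07977691]), 'joint_velocities': array([ 0.00130239, -0.00203909, -0.0002124 , -0.00131339,  0.00107374,
        0.0011335 ,  0.00055325]), 'joint_efforts': array([ 5.53122882e-03, -7.77994108e+01,  1.56993605e+00, -2.58627194e+01,
        1.26208822e-02,  5.48491575e-03, -1.11783964e-05]), 'eef_pos': array([259.93204806, 676.60668128, 403.87865952]), 'tcp_rot': array([-5.72822602e-01, -3.08878857e+00,  2.27407374e-03]), 'contact_force': array([-0.29307518, -0.05826344,  0.11969698]), 'torque': array([ 0.05763381, -0.00202497, -0.01037984]), 'finger_force': 0.0, 'width': 1.0025384641916915}
```

View pics/scene.png

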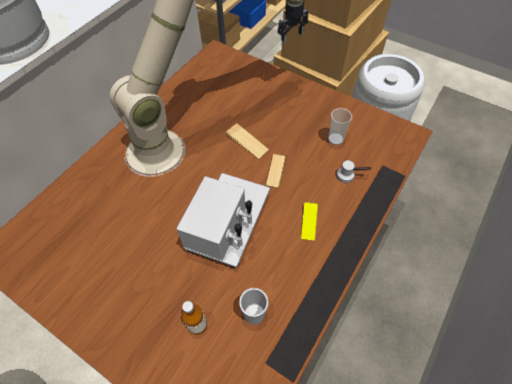

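View pics/side.png

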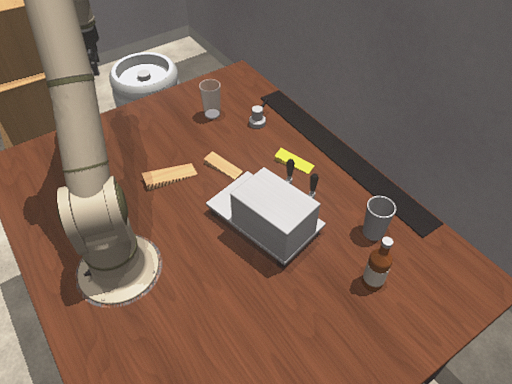

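The scene view shows the tap box at about (225,218), with its bare plate end at (250,190). The smaller tan wedge is at (276,170), the larger tan look-alike at (247,141) and the yellow one at (310,221). In the side view the wedge is at (223,166) and the box at (268,212). Next I'll measure the wedge and plate from depth.

```bash
cat > h.py <<'E'
import numpy as np,cv2
from scipy.spatial.transform import Rotation as Ro
def world(c,st=None):
    z=np.asarray(c["z_map"],float);K=np.asarray(c["mtx"],float);v,u=np.mgrid[:z.shape[0],:z.shape[1]]
    P=np.stack([(u-K[0,2])/K[0,0]*z,(v-K[1,2])/K[1,1]*z,z],-1)
    if "hand_eye" in c:
        H=np.asarray(c["hand_eye"]);P=P@H[:3,:3].T+H[:3,3]
        return P@Ro.from_rotvec(st["tcp_rot"]).as_matrix().T+st["eef_pos"]
    R=cv2.Rodrigues(np.asarray(c["rvec"],float))[0]
    return (P-np.asarray(c["tvec"],float).ravel())@R
def tan(c):
    h=cv2.cvtColor(c["frame"],cv2.COLOR_RGB2HSV)
    return ((h[...,0]>10)&(h[...,0]<24)&(h[...,1]>60)&(h[...,1]<170)&(h[...,2]>150)).astype(np.uint8)
def rect(xy):
    r=cv2.minAreaRect(xy.astype(np.float32));return np.round(cv2.boxPoints(r)).tolist(),np.round(r[1]),
E
python3 - <<'E'
from h import *
for n,p in (("scene",(276,170)),("side",(223,166))):
    c=dict(np.load(n+".npz"));W=world(c);m=tan(c)
    k,l=cv2.connectedComponents(m);i=l[p[1],p[0]];print(n,"table z",W[300,100] if n=="scene" else W[330,280])
    q=W[(l==i)&(c["z_map"]>0)] if i else np.zeros((0,3));print("wedge px",len(q))
    if len(q):
        q=q[(q[:,2]>-3)&(q[:,2]<35)];print(rect(q[:,:2]),q[:,2].min().round(),q[:,2].max().round())
        A=np.c_[q[:,:2],np.ones(len(q))];print("plane",np.linalg.lstsq(A,q[:,2],rcond=None)[0])
    hs=cv2.cvtColor(c["frame"],cv2.COLOR_RGB2HSV)
    g=(hs[...,1]<60)&(hs[...,2]>90)
    ctr=W[215,222] if n=="scene" else W[190,270]
    near=np.hypot(*(W[...,:2]-ctr[:2]).transpose(2,0,1))<330
    for lo,hi in((45,56),(184,196)):
        b=(g&near&(W[...,2]>lo)&(W[...,2]<hi)).astype(np.uint8);k,l,s,_=cv2.connectedComponentsWithStats(b)
        j=1+np.argmax(s[1:,4]);q=W[l==j];print(lo,len(q),rect(q[:,:2]),np.median(q[:,2]).round(1))
E
```

```text
scene table z [ 270.67103639 -587.02123112    1.99445983]
wedge px 45726
([[-48.0, 729.0], [2.0, -765.0], [958.0, -734.0], [908.0, 761.0]], array([ 956., 1496.])) -3.0 35.0
plane [-1.47181772e-03  1.61470711e-03  1.71990609e+00]
45 1232 ([[330.0, 34.0], [407.0, -299.0], [601.0, -254.0], [524.0, 79.0]], array([199., 342.])) 49.3
184 2600 ([[355.0, -81.0], [403.0, -298.0], [550.0, -266.0], [503.0, -49.0]], array([151., 222.])) 189.3
side table z [ 2.82283033e+02 -4.35405385e+02 -6.85024457e-02]
wedge px 459
([[434.0, 266.0], [475.0, 107.0], [541.0, 124.0], [500.0, 283.0]], array([ 69., 164.])) -2.0 32.0
plane [-0.12827266  0.11811268 53.52375875]
45 702 ([[325.0, 38.0], [373.0, -182.0], [570.0, -140.0], [522.0, 81.0]], array([202., 226.])) 50.2
184 3022 ([[352.0, -80.0], [399.0, -295.0], [549.0, -262.0], [502.0, -47.0]], array([154., 220.])) 189.6
```

```bash
python3 - <<'E'
from h import *
for n,p in (("scene",(276,170)),("side",(223,166))):
    c=dict(np.load(n+".npz"));W=world(c);h=cv2.cvtColor(c["frame"],cv2.COLOR_RGB2HSV)
    u,v=p;print(h[v,u],h[v-2:v+3,u-2:u+3].reshape(-1,3).mean(0),W[v,u].round())
    m=((abs(h[...,0].astype(int)-h[v,u,0])<6)&(h[...,2]>165)&(h[...,1]<150)).astype(np.uint8)
    k,l,s,_=cv2.connectedComponentsWithStats(m,connectivity=4);i=l[v,u];print(i,s[i])
    q=W[(l==i)];print(rect(q[:,:2]),q[:,2].min(),q[:,2].max())
    A=np.c_[q[:,:2],np.ones(len(q))];print("plane",np.linalg.lstsq(A,q[:,2],rcond=None)[0])
    x=c["frame"][v-45:v+45,u-60:u+60,::-1];cv2.imwrite(f"pics/c_{n}.png",cv2.resize(x,None,fx=5,fy=5,interpolation=2))
a=cv2.imread("pics/c_scene.png");b=cv2.imread("pics/c_side.png");cv2.imwrite("pics/c2.png",cv2.resize(np.vstack([a,b]),(400,600)))
E
```

```text
[ 19  99 237] [ 19.2   98.44 237.04] [491. 186.  13.]
38 [266 154  20  34 429]
([[428.0, 264.0], [488.0, 107.0], [539.0, 126.0], [479.0, 283.0]], array([ 55., 168.])) -5.587499915443179 31.61324766589549
plane [-0.06618507  0.09135291 26.79591661]
[ 18  98 237] [ 17.88  99.08 235.84] [482. 177.  15.]
60 [204 151  38  29 437]
([[-70.0, -832.0], [45.0, -887.0], [579.0, 235.0], [463.0, 290.0]], array([1243.,  128.])) -6.993268529188073 1157.4901319329747
plane [-1.19147848e+00 -4.02490385e-01  6.66555849e+02]
```

View pics/c2.png

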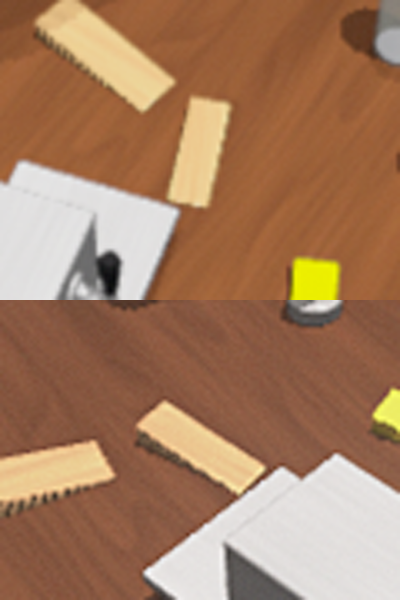

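The crop confirms the thin end near the box's plate corner and the thick end away. The depth edges are noisy, so I'll take a closer wrist view on the way.

```bash
python3 - <<'E'
from h import *
from plant import env,optics
s=env.state();R=Ro.from_rotvec(s["tcp_rot"]).as_matrix();print(R.round(3))
c=optics.camera("wrist");print(c["hand_eye"].round(2),c["mtx"].round())
print("shift mm tool",(R.T@(np.array([450,310,400])-s["eef_pos"])).round())
print(env.tip_reach)
E
```

```text
[[-0.934  0.359 -0.   ]
 [ 0.359  0.934 -0.001]
 [-0.    -0.001 -1.   ]]
[[-0.000e+00 -9.500e-01 -3.100e-01  8.072e+01]
 [ 1.000e+00 -0.000e+00 -0.000e+00  8.000e-02]
 [ 0.000e+00 -3.100e-01  9.500e-01  3.121e+01]
 [ 0.000e+00  0.000e+00  0.000e+00  1.000e+00]] [[337.   0. 257.]
 [  0. 337. 191.]
 [  0.   0.   1.]]
shift mm tool [-309. -274.    4.]
173.4
```

```bash
python3 -m inch '[{"jaw":1.5,"tx":-4,"ty":-3.6,"yaw":0.15},{"jaw":1.5,"tx":-8,"ty":-7.4,"yaw":0.3},{"jaw":1.5,"tx":-12,"ty":-11,"yaw":0.45},{"jaw":1.5,"tx":-16,"ty":-14.8,"yaw":0.6},{"jaw":1.5,"tx":-20,"ty":-18.5,"yaw":0.75},{"jaw":1.5,"tx":-24,"ty":-22,"yaw":0.9},{"jaw":1.5,"tx":-28,"ty":-26,"yaw":0.9},{"jaw":1.5,"tx":-31.6,"ty":-29.3,"yaw":0.9},{"jaw":1.5,"tx":-31.6,"ty":-29.3,"yaw":0.9},{"jaw":1.5,"tx":-31.6,"ty":-29.3,"yaw":0.9}]'
cat > look.py <<'E'
import sys
from h import *
from plant import env,optics
s=env.state();c=optics.camera("wrist");cv2.imwrite(f"pics/{sys.argv[1]}.png",c["frame"][...,::-1])
np.savez("w.npz",**{k:c[k] for k in("frame","z_map","mtx","hand_eye")},tcp_rot=s["tcp_rot"],eef_pos=s["eef_pos"])
print(s["t"],s["eef_pos"].round(1),s["contact_force"].round(2),s["width"])
E
python3 look.py w1
```

```text
0.15 [259.9 676.6 404. ] [ 0.74  0.32 -0.04] 0.9995977376775749$[0]: bad value
```

View pics/w1.png

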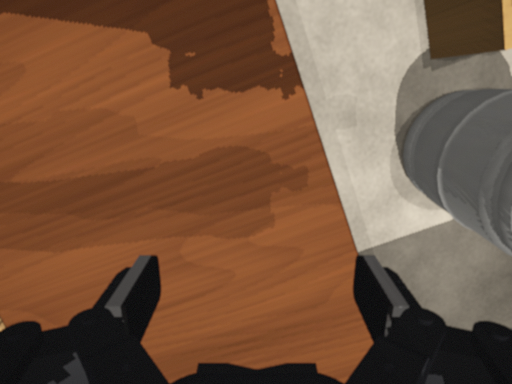

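The wrist picture was taken before any motion, because the move was refused: every row needs every key. It shows the camera sees the tool's +x side, with the fingers at the bottom, so I'll put the TCP beyond the wedge to look back at it.

```bash
python3 -m inch '[{"jaw":1.5,"tx":-4,"ty":-4,"tz":0,"yaw":0.15},{"jaw":1.5,"tx":-8,"ty":-8,"tz":0,"yaw":0.3},{"jaw":1.5,"tx":-12,"ty":-12,"tz":0,"yaw":0.45},{"jaw":1.5,"tx":-16,"ty":-16,"tz":0,"yaw":0.6},{"jaw":1.5,"tx":-20,"ty":-20,"tz":0,"yaw":0.75},{"jaw":1.5,"tx":-24.3,"ty":-24,"tz":0,"yaw":0.9},{"jaw":1.5,"tx":-28.5,"ty":-28.3,"tz":0,"yaw":0.9},{"jaw":1.5,"tx":-32.7,"ty":-32.5,"tz":0,"yaw":0.9},{"jaw":1.5,"tx":-37,"ty":-36.7,"tz":0,"yaw":0.9},{"jaw":1.5,"tx":-41.4,"ty":-40.9,"tz":0,"yaw":0.9}]'
python3 -m inch '[{"jaw":1.5,"tx":0,"ty":0,"tz":0,"yaw":0},{"jaw":1.5,"tx":0,"ty":0,"tz":0,"yaw":0}]'
python3 look.py w2
```

```text
t: 1.45
eef_pos: [500.3, 144.8, 404.9]
tcp_rot: [1.859, 2.533, 0.001]
contact_force: [1.4, -0.2, -0.1]
width: 0.178
finger_force: 0.0
t: 1.7
eef_pos: [499.7, 146.7, 404.6]
tcp_rot: [-1.86, -2.531, -0.0]
contact_force: [0.6, 0.5, 0.3]
width: 0.174
finger_force: 0.0
1.7 [499.7 146.7 404.6] [0.58 0.48 0.27] 0.17433393685666626
```

View pics/w2.png

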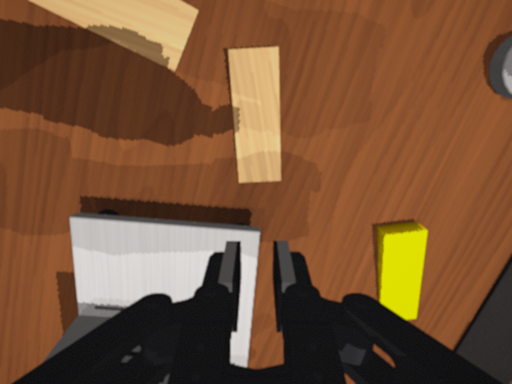

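The wedge shows at corners (228,48), (279,46), (281,181) and (239,183), with the thin end nearest. The plate corner is at (259,231). I'll cast rays at the known heights.

```bash
cat >> h.py <<'E'
def ray(c,u,v,z):
    K=np.asarray(c["mtx"],float);H=c["hand_eye"];R=Ro.from_rotvec(c["tcp_rot"]).as_matrix()
    o=R@H[:3,3]+c["eef_pos"];d=R@H[:3,:3]@np.linalg.solve(K,[u,v,1.]);return o+d*(z-o[2])/d[2]
E
python3 - <<'E'
from h import *
c=dict(np.load("w.npz"));c["mtx"]=np.asarray(c["mtx"])
h=cv2.cvtColor(c["frame"],cv2.COLOR_RGB2HSV)
m=((h[...,1]<150)&(h[...,0]>10)&(h[...,0]<28)&(h[...,2]>90)).astype(np.uint8)
l=cv2.connectedComponents(m,connectivity=4)[1];b=(l==l[140,260]).astype(np.uint8)
b=cv2.morphologyEx(b,cv2.MORPH_OPEN,np.ones((5,5)));ct=max(cv2.findContours(b,0,2)[0],key=cv2.contourArea)
print("contour",cv2.approxPolyDP(ct,5,True).reshape(-1,2).tolist())
# per-corner (top surface)
bl,br,tr,tl=[ray(c,*p)for p in((228,48,26),(279,46,26),(281,181.5,2),(239,183,2))]
print([x.round(1) for x in(bl,br,tr,tl)])
B=(bl+br)/2;T=(tl+tr)/2;d=T-B;print("widths",np.linalg.norm(bl-br),np.linalg.norm(tl-tr),"len",np.linalg.norm(d[:2]))
d=d[:2]/np.linalg.norm(d[:2])
bc=ray(c,259,231,50);bc2=ray(c,71,215,50);print("corner",bc.round(1),"corner-x",bc2.round(1),np.linalg.norm(bc-bc2))
ex=(bc-bc2)[:2];ex/=np.linalg.norm(ex);ey=np.array([-ex[1],ex[0]]);F=bc[:2]-20*ex-25*ey
F0=np.array([510.1,50.1]);print("foot wrist",F.round(1),"cams",F0,"ex",ex)
R=Ro.from_rotvec(c["tcp_rot"]).as_matrix();print("R",R.round(3))
for f in(F,F0):
    v=f-B[:2];print("along",d@v,"lateral",d[0]*v[1]-d[1]*v[0])
print("B",B,"T",T,"d",d,"ang",np.degrees(np.arctan2(d[1],d[0])),"box -y ang",np.degrees(np.arctan2(-ey[1],-ey[0])))
E
```

```text
contour [[278, 46], [228, 49], [238, 182], [281, 179]]
[array([440.7, 243.2,  26. ]), array([486.5, 259.3,  26. ]), array([535.3, 126.1,   2. ]), array([489.7, 110. ,   2. ])]
widths 48.60688074044843 48.415671347596536 len 141.8625019186173
corner [522.9  80.3  50. ] corner-x [331.4  39.5  50. ] 195.7233732471109
foot wrist [508.5  51.7] cams [510.1  50.1] ex [0.97798808 0.20866079]
R [[-0.299  0.954 -0.   ]
 [ 0.954  0.299  0.   ]
 [ 0.    -0.    -1.   ]]
along 202.82946985528415 lateral -26.580016336358526
along 204.84950819651962 lateral -25.635778556053182
B [463.62910413 251.24912376  26.        ] T [512.47872609 118.06247321   2.        ] d [ 0.34434485 -0.93884324] ang -69.8581918781232 box -y ang -77.95611757915817
```

Widths of 48.5 and a length of 142 mm match the given sizes, and both foot estimates agree within 2 mm at about (509,51). The wedge's heading of -70° passes 26 mm beside the foot, so the push must steer about -8°. I'll come down behind the back face, fingers side by side for a stable two-point push.

```bash
python3 -m inch '[{"jaw":1.3,"tx":5,"ty":-0.2,"tz":0,"yaw":-0.048},{"jaw":1.3,"tx":10,"ty":-0.4,"tz":0,"yaw":-0.048},{"jaw":1.3,"tx":15,"ty":-0.5,"tz":1,"yaw":-0.048},{"jaw":1.3,"tx":15,"ty":-0.5,"tz":6,"yaw":-0.048},{"jaw":1.3,"tx":15,"ty":-0.5,"tz":11,"yaw":-0.048},{"jaw":1.3,"tx":15,"ty":-0.5,"tz":15,"yaw":-0.048},{"jaw":1.3,"tx":15,"ty":-0.5,"tz":18,"yaw":-0.048},{"jaw":1.3,"tx":15,"ty":-0.5,"tz":20,"yaw":-0.048},{"jaw":1.3,"tx":15,"ty":-0.5,"tz":21,"yaw":-0.048},{"jaw":1.3,"tx":15,"ty":-0.5,"tz":21.5,"yaw":-0.048}]'
python3 -m inch '[{"jaw":1.3,"tx":0,"ty":0,"tz":0.4,"yaw":0},{"jaw":1.3,"tx":0,"ty":0,"tz":0.7,"yaw":0},{"jaw":1.3,"tx":0,"ty":0,"tz":0.7,"yaw":0}]'
python3 - <<'E'
from h import *
from plant import env
s=env.state();R=Ro.from_rotvec(s["tcp_rot"]).as_matrix();d=np.array([.3443,-.9388]);v=np.array([463.6,251.2])-s["eef_pos"][:2]
print(s["eef_pos"],R[:,:2].round(4),"gap",d@v,"lat",d[0]*v[1]-d[1]*v[0],s["contact_force"])
E
```

```text
t: 3.0
eef_pos: [449.6, 289.0, 189.4]
tcp_rot: [-1.796, -2.577, 0.0]
contact_force: [0.6, 0.2, 0.2]
width: 0.15
finger_force: 0.0
t: 3.38
eef_pos: [450.2, 288.2, 182.9]
tcp_rot: [1.798, 2.576, 0.001]
contact_force: [-0.1, 0.4, 0.4]
width: 0.153
finger_force: 0.0
[450.20572846 288.15177796 182.90044776] [[-3.447e-01  9.387e-01]
 [ 9.387e-01  3.447e-01]
 [ 1.000e-04  4.000e-04]] gap 39.301976834515145 lat -0.14795503059590587 [-0.08138052  0.42782818  0.37537945]
```

```bash
python3 -m inch '[{"jaw":1.3,"tx":-1.2,"ty":0,"tz":0,"yaw":0},{"jaw":1.3,"tx":-2.2,"ty":0,"tz":0,"yaw":0},{"jaw":1.3,"tx":-2.7,"ty":0,"tz":0,"yaw":0},{"jaw":1.3,"tx":-3.0,"ty":0,"tz":0,"yaw":0},{"jaw":1.3,"tx":-3.4,"ty":0.02,"tz":0,"yaw":0.013},{"jaw":1.3,"tx":-3.8,"ty":0.04,"tz":0,"yaw":0.026},{"jaw":1.3,"tx":-4.2,"ty":0.06,"tz":0,"yaw":0.04},{"jaw":1.3,"tx":-4.6,"ty":0.07,"tz":0,"yaw":0.053},{"jaw":1.3,"tx":-5.0,"ty":0.08,"tz":0,"yaw":0.066},{"jaw":1.3,"tx":-5.4,"ty":0.1,"tz":0,"yaw":0.08}]'
cat > sc.py <<'E'
import sys
from h import *
from plant import env,optics
s=env.state();print(s["t"],s["eef_pos"].round(1),s["contact_force"].round(2))
o=[]
for n,p,sz in(("scene",(268,178),(60,45)),("side",(235,172),(60,45))):
    c=optics.camera(n);np.savez(n+"1.npz",**c);u,v=p
    o.append(cv2.resize(c["frame"][v-sz[1]:v+sz[1],u-sz[0]:u+sz[0],::-1],(798//2*1,300),interpolation=cv2.INTER_CUBIC))
cv2.imwrite(f"pics/{sys.argv[1]}.png",np.hstack(o))
E
python3 sc.py s1
```

```text
t: 4.62
eef_pos: [469.8, 237.5, 182.7]
tcp_rot: [1.901, 2.501, 0.0]
contact_force: [-0.2, 0.0, 0.7]
width: 0.155
finger_force: 0.4
4.625 [469.8 237.5 182.7] [-0.24  0.04  0.72]
```

View pics/s1.png

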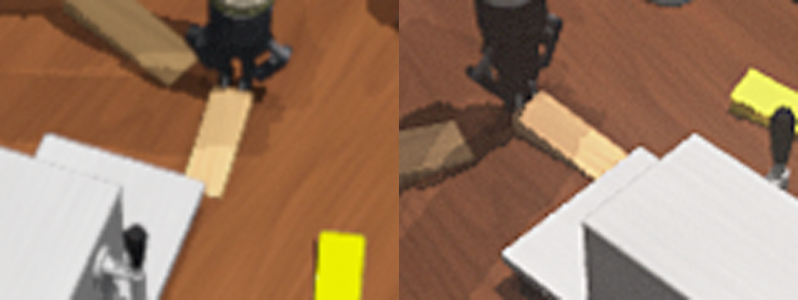

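The fingers are square on the wedge's back, and the tip is swinging in towards the plate corner at crop (205,190). I'll finish the turn.

```bash
python3 -m inch '[{"jaw":1.3,"tx":-0.4,"ty":0.02,"tz":0,"yaw":0.013},{"jaw":1.3,"tx":-0.8,"ty":0.04,"tz":0,"yaw":0.027},{"jaw":1.3,"tx":-1.2,"ty":0.06,"tz":0,"yaw":0.04},{"jaw":1.3,"tx":-1.6,"ty":0.08,"tz":0,"yaw":0.055},{"jaw":1.3,"tx":-2.0,"ty":0.1,"tz":0,"yaw":0.07},{"jaw":1.3,"tx":-2.2,"ty":0.1,"tz":0,"yaw":0.075},{"jaw":1.3,"tx":-2.2,"ty":0.1,"tz":0,"yaw":0.075}]'
python3 sc.py s2
python3 - <<'E'
from h import *
from plant import env
s=env.state();R=Ro.from_rotvec(s["tcp_rot"]).as_matrix();d=-R[:2,0];v=np.array([509.5,51])-s["eef_pos"][:2]
print("heading",np.degrees(np.arctan2(d[1],d[0])),"along",d@v,"left-lat",d[0]*v[1]-d[1]*v[0])
E
```

```text
t: 5.6
eef_pos: [476.6, 216.7, 182.7]
tcp_rot: [1.993, 2.429, -0.0]
contact_force: [0.5, 0.6, -0.5]
width: 0.15
finger_force: 0.0
5.6 [476.6 216.7 182.7] [ 0.55  0.57 -0.48]
heading -78.70513868153766 along 169.14754255599306 left-lat -0.18296309670291322
```

View pics/s2.png

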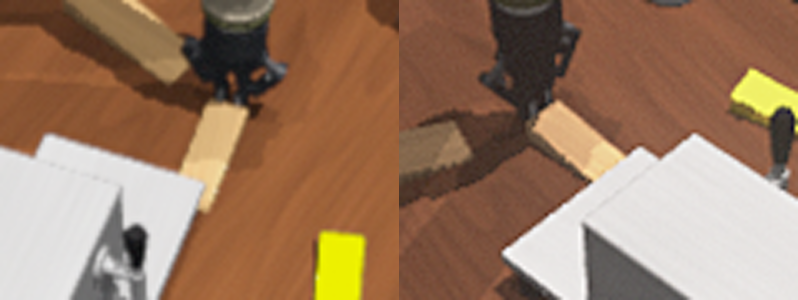

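```bash
python3 - <<'E'
from h import *
c=dict(np.load("scene1.npz"));K=np.asarray(c["mtx"],float);R=cv2.Rodrigues(np.asarray(c["rvec"],float))[0];o=-R.T@np.asarray(c["tvec"],float).ravel()
def ry(u,v,z):
    d=R.T@np.linalg.solve(K,[u,v,1.]);return o+d*(z-o[2])/d[2]
P=[ry(208+x/3.325-.35,133+y/3.333-.35,z) for x,y,z in((210,101,26),(248,105,26),(208,212,2))]
print([p.round(1) for p in P])
d=(P[2]-P[1])[:2];print(np.linalg.norm(d),np.degrees(np.arctan2(d[1],d[0])),np.linalg.norm(P[0]-P[1]))
h=np.radians(-78.7);e=np.array([np.cos(h),np.sin(h)]);n=np.array([-e[1],e[0]])
b=np.array([476.6,216.7])+11*e;print("expected",[(b-24*n).round(1),(b+24*n).round(1),(b+140*e+24*n).round(1)])
E
```

```text
[array([459. , 196.2,  26. ]), array([501.2, 216. ,  26. ]), array([534. ,  72.1,   2. ])]
147.59422474069615 -77.16860418878728 46.66042171463418
expected [array([455.2, 201.2]), array([502.3, 210.6]), array([529.7,  73.3])]
```

The wedge tracks the fingers within pixel accuracy and its axis passes through the foot. Now I'll push straight in, then in small steps watching the force.

```bash
python3 -m inch '[{"jaw":1.3,"tx":-0.4,"ty":0,"tz":0,"yaw":0},{"jaw":1.3,"tx":-0.8,"ty":0,"tz":0,"yaw":0},{"jaw":1.3,"tx":-1.2,"ty":0,"tz":0,"yaw":0},{"jaw":1.3,"tx":-1.6,"ty":0,"tz":0,"yaw":0},{"jaw":1.3,"tx":-1.9,"ty":0,"tz":0,"yaw":0},{"jaw":1.3,"tx":-2.0,"ty":0,"tz":0,"yaw":0}]'
python3 -m inch '[{"jaw":1.3,"tx":-0.15,"ty":0,"tz":0,"yaw":0},{"jaw":1.3,"tx":-0.3,"ty":0,"tz":0,"yaw":0}]'
python3 -m inch '[{"jaw":1.3,"tx":-0.15,"ty":0,"tz":0,"yaw":0},{"jaw":1.3,"tx":-0.3,"ty":0,"tz":0,"yaw":0}]'
```

```text
t: 6.45
eef_pos: [480.6, 197.0, 182.7]
tcp_rot: [1.993, 2.429, -0.0]
contact_force: [-0.7, 1.6, 0.2]
width: 0.155
finger_force: 0.3
t: 6.7
eef_pos: [481.1, 194.3, 182.7]
tcp_rot: [1.992, 2.429, 0.0]
contact_force: [0.2, 0.2, -0.6]
width: 0.15
finger_force: 0.3
t: 6.95
eef_pos: [481.7, 191.3, 182.7]
tcp_rot: [1.992, 2.429, 0.0]
contact_force: [-0.4, 0.8, 0.5]
width: 0.156
finger_force: 0.3
```

```bash
for i in 1; do python3 -m inch '[{"jaw":1.3,"tx":-0.1,"ty":0,"tz":0,"yaw":0},{"jaw":1.3,"tx":-0.2,"ty":0,"tz":0,"yaw":0},{"jaw":1.3,"tx":-0.2,"ty":0,"tz":0,"yaw":0}]' | grep -E "pos|contact"; done
python3 -m inch '[{"jaw":1.3,"tx":-0.1,"ty":0,"tz":0,"yaw":0},{"jaw":1.3,"tx":-0.2,"ty":0,"tz":0,"yaw":0},{"jaw":1.3,"tx":-0.2,"ty":0,"tz":0,"yaw":0}]' | grep -E "pos|contact"
```

```text
eef_pos: [482.1, 189.3, 182.7]
contact_force: [0.4, 0.0, 0.2]
eef_pos: [482.5, 187.3, 182.7]
contact_force: [0.2, 1.3, -0.3]
```

```bash
python3 -m inch '[{"jaw":1.3,"tx":-0.1,"ty":0,"tz":0,"yaw":0},{"jaw":1.3,"tx":-0.2,"ty":0,"tz":0,"yaw":0},{"jaw":1.3,"tx":-0.2,"ty":0,"tz":0,"yaw":0}]' | grep -E "pos|contact"
python3 -m inch '[{"jaw":1.3,"tx":-0.1,"ty":0,"tz":0,"yaw":0},{"jaw":1.3,"tx":-0.2,"ty":0,"tz":0,"yaw":0},{"jaw":1.3,"tx":-0.2,"ty":0,"tz":0,"yaw":0}]' | grep -E "pos|contact"
```

```text
eef_pos: [482.9, 185.4, 182.7]
contact_force: [0.2, 0.5, -0.1]
eef_pos: [483.2, 183.4, 182.7]
contact_force: [0.0, 0.0, -0.7]
```

```bash
python3 -m inch '[{"jaw":1.3,"tx":-0.1,"ty":0,"tz":0,"yaw":0},{"jaw":1.3,"tx":-0.2,"ty":0,"tz":0,"yaw":0},{"jaw":1.3,"tx":-0.2,"ty":0,"tz":0,"yaw":0}]' | grep -E "pos|contact"
```

```text
eef_pos: [483.6, 181.4, 182.7]
contact_force: [0.7, -0.2, -0.0]
```

```bash
python3 -m inch '[{"jaw":1.3,"tx":-0.1,"ty":0,"tz":0,"yaw":0},{"jaw":1.3,"tx":-0.2,"ty":0,"tz":0,"yaw":0},{"jaw":1.3,"tx":-0.2,"ty":0,"tz":0,"yaw":0}]' | grep -E "pos|contact"
python3 -m inch '[{"jaw":1.3,"tx":-0.1,"ty":0,"tz":0,"yaw":0},{"jaw":1.3,"tx":-0.2,"ty":0,"tz":0,"yaw":0},{"jaw":1.3,"tx":-0.2,"ty":0,"tz":0,"yaw":0}]' | grep -E "pos|contact"
```

```text
eef_pos: [484.0, 179.5, 182.7]
contact_force: [1.1, 0.1, -0.1]
eef_pos: [484.4, 177.5, 182.7]
contact_force: [-0.0, 0.1, 0.1]
```

```bash
python3 -m inch '[{"jaw":1.3,"tx":-0.1,"ty":0,"tz":0,"yaw":0},{"jaw":1.3,"tx":-0.2,"ty":0,"tz":0,"yaw":0},{"jaw":1.3,"tx":-0.2,"ty":0,"tz":0,"yaw":0}]' | grep -E "pos|contact"
```

```text
eef_pos: [484.8, 175.6, 182.7]
contact_force: [-0.5, -0.3, -0.1]
```

```bash
python3 -m inch '[{"jaw":1.3,"tx":-0.1,"ty":0,"tz":0,"yaw":0},{"jaw":1.3,"tx":-0.2,"ty":0,"tz":0,"yaw":0}]' | grep -E "pos|contact"
python3 -m inch '[{"jaw":1.3,"tx":-0.1,"ty":0,"tz":0,"yaw":0},{"jaw":1.3,"tx":-0.2,"ty":0,"tz":0,"yaw":0}]' | grep -E "pos|contact"
```

```text
eef_pos: [485.2, 173.7, 182.6]
contact_force: [-1.0, 0.6, 0.0]
eef_pos: [485.5, 172.0, 182.7]
contact_force: [-1.6, 3.5, -0.6]
```

```bash
python3 -m inch '[{"jaw":1.3,"tx":-0.1,"ty":0,"tz":0,"yaw":0},{"jaw":1.3,"tx":-0.2,"ty":0,"tz":0,"yaw":0}]' | grep -E "pos|contact"
```

```text
eef_pos: [485.8, 171.0, 182.7]
contact_force: [-2.2, 8.3, -0.8]
```

The force has risen to about 8 N, so it's snug. I'll back off and check that the box hasn't moved.

```bash
python3 -m inch '[{"jaw":1.3,"tx":0.4,"ty":0,"tz":0,"yaw":0},{"jaw":1.3,"tx":1.5,"ty":0,"tz":0,"yaw":0},{"jaw":1.3,"tx":3,"ty":0,"tz":-1,"yaw":0},{"jaw":1.3,"tx":3,"ty":0,"tz":-5,"yaw":0},{"jaw":0,"tx":3,"ty":0,"tz":-10,"yaw":0},{"jaw":0,"tx":3,"ty":0,"tz":-12,"yaw":0},{"jaw":0,"tx":3,"ty":0,"tz":-12,"yaw":0}]'
python3 - <<'E'
from h import *
from plant import env,optics
for n,p in(("scene",(222,215)),("side",(268,205))):
    a=dict(np.load(n+".npz"));c=optics.camera(n);np.savez(n+"2.npz",**c)
    for lo,hi in((40,60),(180,200)):
      for im in(a,c):
        W=world(im);hs=cv2.cvtColor(im["frame"],cv2.COLOR_RGB2HSV)
        near=np.hypot(W[...,0]-465,W[...,1]+110)<230
        b=((hs[...,1]<60)&(hs[...,2]>90)&near&(W[...,2]>lo)&(W[...,2]<hi)).astype(np.uint8)
        k,l,s,ce=cv2.connectedComponentsWithStats(b);j=1+np.argmax(s[1:,4]);q=W[cv2.erode((l==j).astype(np.uint8),np.ones((3,3)))>0]
        A=np.c_[q[:,0]-450,q[:,1]+100,np.ones(len(q))];pl=np.linalg.lstsq(A,q[:,2],rcond=None)[0]
        print(n,lo,len(q),"px",ce[j].round(2),rect(W[l==j][:,:2])[0],"slope",pl.round(4))
    u,v=p;f=lambda im:cv2.cvtColor(im["frame"],cv2.COLOR_RGB2GRAY)[v-35:v+35,u-40:u+40].astype(np.float32)
    print("shift px",cv2.phaseCorrelate(f(a),f(c),cv2.createHanningWindow((80,70),cv2.CV_32F)))
c=dict(np.load("scene2.npz"));d=dict(np.load("side2.npz"))
cv2.imwrite("pics/s3.png",np.hstack([cv2.resize(x["frame"][v-50:v+50,u-65:u+65,::-1],(399,300),interpolation=2) for x,u,v in((c,255,195),(d,245,185))]))
E
```

```text
t: 11.58
eef_pos: [480.2, 199.8, 304.2]
tcp_rot: [1.991, 2.429, 0.005]
contact_force: [-0.0, 0.6, -0.6]
width: 0.0
finger_force: 0.0
scene 40 918 px [241.93 216.93] [[330.0, 35.0], [408.0, -299.0], [602.0, -254.0], [524.0, 81.0]] slope [-1.40000e-03 -1.10000e-03  4.94569e+01]
scene 40 924 px [241.94 216.88] [[330.0, 36.0], [405.0, -298.0], [599.0, -255.0], [524.0, 80.0]] slope [-2.10000e-03 -1.70000e-03  4.93929e+01]
scene 180 2359 px [210.56 210.24] [[355.0, -81.0], [404.0, -299.0], [551.0, -265.0], [502.0, -48.0]] slope [ 7.000000e-04 -1.400000e-03  1.892138e+02]
scene 180 2304 px [210.6  210.29] [[355.0, -81.0], [403.0, -299.0], [551.0, -266.0], [502.0, -48.0]] slope [-6.000000e-04 -1.800000e-03  1.891875e+02]
shift px ((-0.06497837992132816, 0.027306227828809426), 1.0035115568174255)
side 40 506 px [244.9  210.65] [[324.0, 37.0], [399.0, -296.0], [597.0, -252.0], [522.0, 82.0]] slope [-3.90000e-03 -2.10000e-03  5.01849e+01]
side 40 485 px [245.45 211.79] [[324.0, 38.0], [399.0, -296.0], [596.0, -252.0], [521.0, 82.0]] slope [-1.90000e-03  1.80000e-03  4.97281e+01]
side 180 2700 px [275.   200.06] [[352.0, -80.0], [399.0, -295.0], [549.0, -263.0], [502.0, -47.0]] slope [-1.50000e-03  1.20000e-03  1.89805e+02]
side 180 2646 px [274.92 200.1 ] [[350.0, -80.0], [401.0, -297.0], [549.0, -262.0], [498.0, -45.0]] slope [-4.000000e-04  1.200000e-03  1.898565e+02]
shift px ((-0.003338933003931288, 0.08967673902085949), 0.9831753445996179)
```

View pics/s3.png

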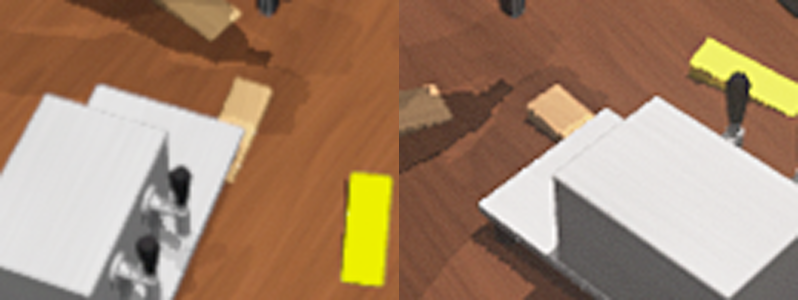

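The box hasn't moved (under 0.1 px, slopes unchanged). In the crop the wedge, at (240,120), is tucked under the plate corner at (242,128). Now I'll go over corner_top with the fingers shut.

```bash
python3 -m inch '[{"jaw":0,"tx":-4,"ty":0,"tz":0,"yaw":0},{"jaw":0,"tx":-8,"ty":0,"tz":0,"yaw":0},{"jaw":0,"tx":-12,"ty":0,"tz":0,"yaw":0},{"jaw":0,"tx":-15.2,"ty":0,"tz":1,"yaw":0},{"jaw":0,"tx":-15.2,"ty":0,"tz":4,"yaw":0},{"jaw":0,"tx":-15.2,"ty":0,"tz":6,"yaw":0},{"jaw":0,"tx":-15.2,"ty":0,"tz":7,"yaw":0},{"jaw":0,"tx":-15.2,"ty":0,"tz":7.5,"yaw":0},{"jaw":0,"tx":-15.2,"ty":0,"tz":7.5,"yaw":0}]'
python3 -m inch '[{"jaw":0,"tx":0,"ty":0,"tz":0.1,"yaw":0},{"jaw":0,"tx":0,"ty":0,"tz":0.2,"yaw":0},{"jaw":0,"tx":0,"ty":0,"tz":0.3,"yaw":0},{"jaw":0,"tx":0,"ty":0,"tz":0.35,"yaw":0}]'
```

```text
t: 12.8
eef_pos: [509.8, 50.3, 227.5]
tcp_rot: [-1.992, -2.429, 0.001]
contact_force: [0.1, 0.1, 0.1]
width: 0.002
finger_force: 0.0
t: 13.3
eef_pos: [509.8, 50.2, 224.3]
tcp_rot: [1.992, 2.429, 0.0]
contact_force: [-0.6, -0.3, -0.9]
width: 0.002
finger_force: 0.0
```

```bash
python3 -m inch '[{"jaw":0,"tx":0,"ty":0,"tz":0.05,"yaw":0},{"jaw":0,"tx":0,"ty":0,"tz":0.1,"yaw":0},{"jaw":0,"tx":0,"ty":0,"tz":0.1,"yaw":0}]'|grep -E "pos|contact"
python3 -m inch '[{"jaw":0,"tx":0,"ty":0,"tz":0.05,"yaw":0},{"jaw":0,"tx":0,"ty":0,"tz":0.05,"yaw":0}]'|grep -E "pos|contact"
```

```text
eef_pos: [509.8, 50.1, 223.5]
contact_force: [-0.9, 0.6, 6.6]
eef_pos: [509.8, 50.1, 223.4]
contact_force: [-2.0, 0.2, 11.8]
```

```bash
python3 -m inch '[{"jaw":0,"tx":0,"ty":0,"tz":0.05,"yaw":0},{"jaw":0,"tx":0,"ty":0,"tz":0.05,"yaw":0}]'|grep -E "pos|contact"
```

```text
eef_pos: [509.8, 50.1, 223.3]
contact_force: [-2.4, 1.0, 17.6]
```

It holds: only 0.2 mm of give from 6.6 to 17.6 N. I'll hold for a second and check the level.

```bash
python3 -m inch '[{"jaw":0,"tx":0,"ty":0,"tz":0,"yaw":0},{"jaw":0,"tx":0,"ty":0,"tz":0,"yaw":0},{"jaw":0,"tx":0,"ty":0,"tz":0,"yaw":0},{"jaw":0,"tx":0,"ty":0,"tz":0,"yaw":0},{"jaw":0,"tx":0,"ty":0,"tz":0,"yaw":0},{"jaw":0,"tx":0,"ty":0,"tz":0,"yaw":0},{"jaw":0,"tx":0,"ty":0,"tz":0,"yaw":0},{"jaw":0,"tx":0,"ty":0,"tz":0,"yaw":0}]'|grep -E "pos|contact"
python3 - <<'E'
from h import *
from plant import env,optics
for n in("scene","side"):
    a=dict(np.load(n+".npz"));c=optics.camera(n)
    for im in(a,c):
        W=world(im);b=((W[...,2]>180)&(W[...,2]<200)&(np.hypot(W[...,0]-452,W[...,1]+173)<100));q=W[b]
        A=np.c_[q[:,0]-450,q[:,1]+170,np.ones(len(q))];print(n,len(q),np.linalg.lstsq(A,q[:,2],rcond=None)[0].round(4))
    u,v=(222,225) if n=="scene" else (280,210);f=lambda im:cv2.cvtColor(im["frame"],cv2.COLOR_RGB2GRAY)[v-30:v+30,u-35:u+35].astype(np.float32)
    print("shift px",cv2.phaseCorrelate(f(a),f(c),cv2.createHanningWindow((70,60),cv2.CV_32F)))
E
```

```text
eef_pos: [509.8, 50.1, 223.3]
contact_force: [-2.8, 0.1, 18.0]
scene 2142 [-3.100000e-03 -2.200000e-03  1.892717e+02]
scene 2139 [-2.000000e-03 -2.700000e-03  1.893514e+02]
shift px ((0.05935669422959933, 0.020873497473090197), 1.0151775907587122)
side 2486 [2.900000e-03 2.800000e-03 1.896346e+02]
side 2491 [5.000000e-03 3.300000e-03 1.897192e+02]
shift px ((-0.06172571913057112, -0.15505442359335575), 1.0503494735117311)
```

The box is level and steady under 18 N, so I'm handing in.

```bash
python3 -c "
from plant import env
print(env.sign_off())"
```

```text
the job is handed in; nothing more can be done
None
```

The wedge is snug under the short foot (the push peaked at about 8 N, above the 4 N target). The box has not measurably moved and stays level with the shut fingertips pressing corner_top at about 18 N, and the job is handed in.

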